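Level the bench penetrometer and hold its release lever for the zero check

TASK

Run the zero check on the bench penetrometer: turn the two knurled footscrews at the ends of its arms until the bubble of the tube level on each arm stands midway between its black lines, and only then press the red release lever fully down so that the plunger drops onto the steel check block and the dial can be read. The plunger is free only while the lever is down, so you finish while still holding the lever all the way down, firmly but without leaning on it, with both bubbles still between their lines. Leave the things standing round the instrument where they are.

Things in the scene. Friction and masses are not known exactly. Their poses are not given: they have to be found in the camera images.
- penetrometer: Pale grey bench instrument, it does not shift: V-shaped base with two arms 44 mm wide, top 30 mm up, on three feet; column 78 mm behind the origin; head 64 x 78 mm, 150 to 242 mm up; 270 mm high in all. Origin on the bench under the plunger; +x to its back, +y to its left as the robot sees it, +z up; yaw up to 0.25 rad. The arms run from the rear foot at (105, 0) mm to the footscrews
- footscrew_left_grip (a point): Left footscrew, at (-40, +145) mm in the penetrometer's frame: dark knurled head 32 mm across, 52 to 72 mm above the bench; point on its upright axis at half height, 62 mm up. Stays at its height and where it is left; friction 0.07 Nm; starts up to 1.2 rad wrong, either way. Clockwise from above raises its arm end and moves the left bubble 8 mm per rad towards it; no effect on the right bubble
- footscrew_right_grip (a point): Right footscrew, like the left one, at (-40, -145) mm; starts 0.75 to 1.3 rad wrong. Clockwise from above raises its arm end and moves the right bubble 8 mm per rad towards it, anticlockwise moves it back; no effect on the left bubble
- bubble_left (a point): Middle of the pale bubble (15 mm long) in the green tube level on the left arm; it runs along the tube to the high end
- level_left (a point): Middle of the left tube level (green tube 15 mm thick, 52 mm long, lying along the left arm, 80 mm from the footscrew, top 42 mm above the bench), midway between its two black lines, which are 19 mm apart. Level means the middle of the bubble within 2.5 mm of this point
- bubble_right (a point): Middle of the pale bubble in the green tube level on the right arm, like the left one
- level_right (a point): Middle of the right tube level, midway between its black lines, like the left one
- lever_pad (a point): Middle of the top of the red thumb pad (32 mm front to back, 28 mm wide) on the front end of the release lever, above and in front of the head, about 264 mm above the bench when up; moves with the lever, nothing stands above it. Push it straight down
- release_lever (a joint): Angle of the release lever about its level pivot 85 mm behind the pad: 0 up at rest, 0.18 rad down on its stop (pad 15 mm lower). A spring brings it up: 2 N on the pad to start it, 4 N at the stop. The plunger comes free at about 0.08 rad; fully down means more than 0.13 rad (within 4 mm of the stop at the pad)
- plunger (a joint): How far the plunger (steel rod with brass weight and foot) has dropped, in m: 0 hanging in the head, 0.025 standing on the steel check block. It drops by itself when the lever is pressed and turns the dial's red needle
- stopwatch: Bystander: pale laboratory timer 70 x 62 x 22 mm, lying in front of the instrument; origin under its middle.
- brass_weight: Bystander: brass weight, 25 mm across, 37 mm high, behind the right arm of the instrument; origin under its middle.
- petri_dish: Bystander: glass petri dish, 60 mm across, 14 mm high, in front of the instrument; origin under its middle.
- beaker: Bystander: glass beaker, 67 x 72 mm, 78 mm high, behind the left arm of the instrument; origin under its middle.

How it is judged (in metres and radians):
On the way, in this order (a step that is already met when the one before it is completed fails the run):
1. both bubbles are between the lines of their levels while the release lever is still up and the plunger hangs in the head (horizontal distance between bubble_left and level_left below 0.0025 m and horizontal distance between bubble_right and level_right below 0.0025 m and value of joint release_lever below 0.03 rad and value of joint plunger below 0.003 m), for 0.5 s.
2. the release lever is fully down and the plunger has dropped onto the check block, both bubbles still between their lines (horizontal distance between bubble_left and level_left below 0.0025 m and horizontal distance between bubble_right and level_right below 0.0025 m and value of joint release_lever above 0.13 rad and value of joint plunger above 0.023 m), for 0.5 s.
At the end, for the whole second after the job is handed in: The fingers are still holding the release lever down (more than 0.13 rad of its 0.18 rad, with 1.5 to 25 N), the plunger stands on the check block (dropped more than 23 mm), and each bubble is within 2.5 mm of the middle of its tube level (all of step 2 and contact force between the fingers and penetrometer between 1.5 and 25 N); the arm keeps its last pose, push and grip.
It fails at once if the stopwatch is knocked over or moved more than 25 mm (distance of stopwatch from where it was at the start of the episode above 0.025 m or angle between stopwatch's own z axis and vertical above 0.5 rad).
It fails at once if the brass weight is knocked over or moved more than 25 mm (distance of brass_weight from where it was at the start of the episode above 0.025 m or angle between brass_weight's own z axis and vertical above 0.5 rad).
It fails at once if the petri dish is knocked over or moved more than 25 mm (distance of petri_dish from where it was at the start of the episode above 0.025 m or angle between petri_dish's own z axis and vertical above 0.5 rad).
It fails at once if the beaker is knocked over or moved more than 25 mm (distance of beaker from where it was at the start of the episode above 0.025 m or angle between beaker's own z axis and vertical above 0.5 rad).
It also fails if it takes over 58 s, if anything falls off the work surface, if the arm or the gripper's body presses on something with over 40 N, if the wrist force passes 120 N, or if a joint passes its speed limit or range.

ROBOT

A 6-joint arm with a two-finger parallel gripper is mounted at the origin on a cart in front of the work surface, level with it; the furniture and walls round the work are solid. World frame = base frame: x ahead of the robot, y to its left, z up, the work surface at z = 0. Lengths are in m, angles in degrees, forces in N, time in s.
With the tool pointing down it reaches from about 0.4 to 0.825 m from the base axis. Payload 7 kg.
Tool frame: the origin (TCP) lies midway between the tips of the shut fingers; the grasp point (between the pads) lies 19 mm behind it; z points along the fingers, y is the line along which they close (so a half turn about z gives the same grasp; the last joint's range is limited). The gripper opens to 88 mm and grips with 3 to 60 N. Pads are 19 mm wide; open, the fingers measure 130 mm over their backs; the gripper's body (78 mm by 193 mm) begins 47 mm behind the grasp point.
Start: joints at [80.334, 20.546, 0.682, 0, -70.136, -16.507], TCP at [0.298, 0.606, 0.194] pointing down, gripper open.
Joint ranges: [-176.03, 176.03], [-82.01, 121.73], [-58.28, 71.71], [-173.87, 95.51], [-174.79, -0.11], [-173.66, 173.66]. Speed limits (degrees/s): [136.94, 136.94, 172.46, 180, 180, 180].

INTERFACE

Orientations are given as [roll, pitch, yaw] about the fixed x, y, z axes, in that order (R = Rz(yaw) Ry(pitch) Rx(roll)).
In Python, from plant import telemetry, viewer, workorder gives the robot as it stands. The module is installed in compiled form; this text tells all that it offers.
- The arm moves only by the tool carry_out, never from a script. Its argument "rows" is a list of rows, each a list of 6 numbers: the shift along the tool's x, y, z in m, then the turn, a rotation vector about the tool's x, y, z in rad. In form: [[tx, ty, tz, ax, ay, az], ...]. A call has 1 to 8 rows; each row is the pose to reach, as a shift and turn from the pose commanded when the call began, along the tool's axes at that moment; what a row does not reach only later rows make up. A row lasts 1/8 s, in which the tool goes at most 62.5 mm and 10.7 degrees, less where a joint would pass 70% of its speed; a pose out of reach is approached as far as the arm can. A call with a gripper value outside its range is refused whole. "grip" is the gripper's target within -1 to 1 (fully open at 1, half-way at 0, shut at -1), set as the call begins (left out, the last holds). The fingers move at their own pace and stop on an object; the grip force is fixed at half the most. Time passes only in rows, so rows that repeat a pose let the fingers close. It gives the time, the measured TCP pose, the force, the opening and the grip force at its end, in the units of the state.
- telemetry.get_obs(): the state, without advancing time (a new reading comes with each control period).
- viewer.snapshot(name): name is "side" or "top"; returns the picture (420x560x3 uint8, red, green, blue); there is no depth.
- viewer.camera_info(name): a dict with "intrinsics" (3x3 intrinsics, pixels), "extrinsics" (4x4, takes a point from camera to world coordinates). Camera axes: x right, y down, z forward; pixel columns grow to the right and rows downward; lengths in m; the calibration is good to about 2 mm. A picture is of the moment at which its call begins. camera_info takes no time and is no camera call.
- workorder.close_job(): hands the job in; it is judged then, once.
The state is a dict: "clock": time; "joint_pos": joint angles; "qvel": joint speeds; "tau": joint torques, N m; "tool_pos": TCP position; "orientation": TCP orientation; "force": force on the tool from outside, world axes, zero at the start; "moment": the same for the moment, N m; "opening": finger opening in m; "gripper_force": force on a finger pad.
Only numpy, scipy, OpenCV 4.12 (cv2) and the standard library are available. Lean on these libraries where they do the work, as an engineer would, in place of code of your own. Each camera call takes 0.05 s, during which the arm holds its last target. There are 200 camera calls.

## Working session

There is one attempt and no reset: what is moved stays moved. The work goes in short steps, Python scripts to look and compute and a tool call to move; the robot and the scene stay as the last step left them, time stands still between calls to the robot, and variables do not carry over. Pictures are saved under pics/ and viewed, at most 10 in all, crops included, and the job is handed in when it is done.

Besides the shell and the picture viewer there is one more tool, called after "Emit:" by a JSON object that holds its "fn" and its "kwargs", one argument or row to a line. carry_out: Moves the arm, as the interface text tells. Its arguments: {"type":"object","properties":{"rows":{"type":"array"},"grip":{"type":"number"}},"required":["rows"]}

```bash
mkdir -p pics; cat > h.py <<'E'
import numpy as np, cv2
from plant import telemetry, viewer, workorder
def K(n):
    c=viewer.camera_info(n); return np.array(c["intrinsics"]),np.array(c["extrinsics"])
def px2w(n,u,v,z):
    k,T=K(n); d=T[:3,:3]@np.linalg.inv(k)@[u,v,1]; o=T[:3,3]; return o+d*(z-o[2])/d[2]
def w2px(n,p):
    k,T=K(n); q=k@(T[:3,:3].T@(np.array(p)-T[:3,3])); return q[:2]/q[2]
def snap(n,f=None):
    im=cv2.cvtColor(np.array(viewer.snapshot(n)),cv2.COLOR_RGB2BGR)
    if f: cv2.imwrite("pics/"+f,im)
    return im
E
python3 - <<'E'
from h import *
s=snap("side","s0.png");t=snap("top","t0.png")
cv2.imwrite("pics/both0.png",cv2.resize(np.vstack([s,t]),None,fx=.7,fy=.7))
for n in("side","top"): print(np.round(K(n)[0],1).tolist(),np.round(K(n)[1],3).tolist())
print(telemetry.get_obs())
E
```

```text
[[401.4, 0.0, 274.1], [0.0, 401.4, 208.9], [0.0, 0.0, 1.0]] [[0.058, 0.864, -0.5, 1.011], [0.998, -0.054, 0.023, 0.005], [-0.007, -0.5, -0.866, 0.889], [0.0, 0.0, 0.0, 1.0]]
[[492.1, 0.0, 271.5], [0.0, 492.1, 207.2], [0.0, 0.0, 1.0]] [[0.009, -0.985, 0.171, 0.378], [-1.0, -0.009, 0.001, 0.013], [0.0, -0.171, -0.985, 1.258], [0.0, 0.0, 0.0, 1.0]]
{'clock': 0.1, 'joint_pos': array([ 8.03353073e+01,  2.05854463e+01,  6.39976718e-01, -1.61143757e-02,
       -7.01362699e+01, -1.65060892e+01]), 'qvel': array([-0.04405725, -0.07731222,  0.13789582,  0.10785976,  0.02648719,
       -0.00349653]), 'tau': array([-1.61674579e-03, -5.84163022e+01,  2.93753564e+01,  7.01573387e+00,
        1.01985087e-02, -5.76205434e-05]), 'tool_pos': array([0.29754212, 0.60535263, 0.19315004]), 'orientation': array([ 1.79917325e+02, -8.70025587e-03, -2.61762619e+01]), 'force': array([ 0.36658311, -1.72202495,  0.39117119]), 'moment': array([-0.0668453 , -0.00385858,  0.01816279]), 'gripper_force': 0.0, 'opening': 0.08759602909583236}
```

View pics/t0.png

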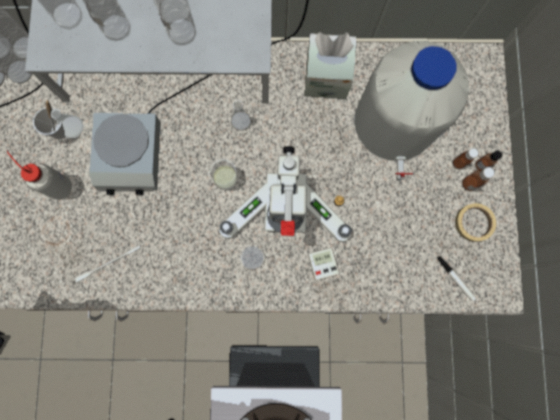

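View pics/s0.png

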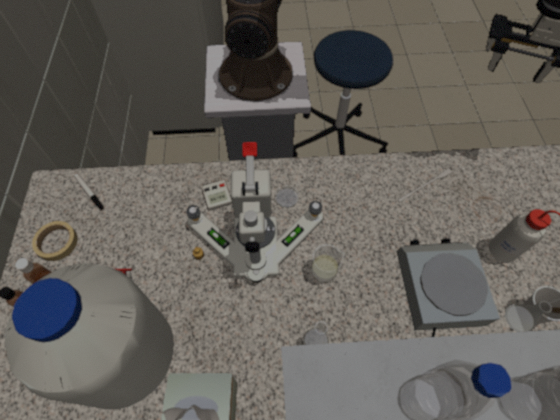

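The top view shows the instrument at about (288,205), with footscrews at about (227,228) and (345,231) and the red pad at (288,228). The side view is from behind, with screws at about (316,208) and (193,212). I'll enlarge both.

```bash
python3 - <<'E'
from h import *
t=cv2.imread("pics/t0.png")[180:250,210:365]; s=cv2.imread("pics/s0.png")[135:265,180:335]
t=cv2.resize(t,(775,350),interpolation=cv2.INTER_CUBIC)
cv2.imwrite("pics/tc.png",t)
cv2.imwrite("pics/sc.png",cv2.resize(s[50:125],(775,375),interpolation=cv2.INTER_CUBIC))
cv2.imwrite("pics/c1.png",np.vstack([cv2.resize(t,(640,289)),cv2.resize(s[50:125],(640,310),interpolation=cv2.INTER_CUBIC)]))
E
```

```text
(no output)
```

View pics/c1.png

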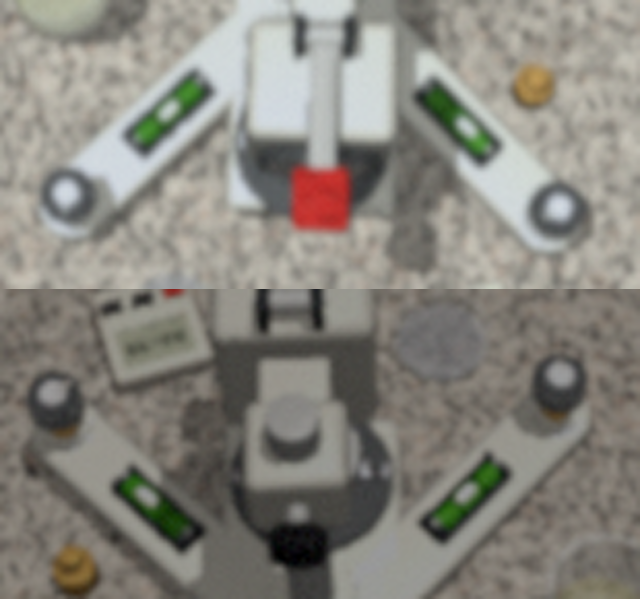

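```bash
cat > lev.py <<'E'
from h import *
from scipy.optimize import least_squares
X=(-40,145,72); obs=[("top",226.5,227.2,X),("top",345.6,230.6,(-40,-145,72)),("side",316.1,205.1,X),("side",193.3,209.9,(-40,-145,72))]
def P(p,q):
    c,s=np.cos(p[2]),np.sin(p[2]); x,y,z=np.array(q)/1000.; return np.array([p[0]+c*x-s*y,p[1]+s*x+c*y,z])
f=lambda p:np.concatenate([w2px(n,P(p,q))-[u,v] for n,u,v,q in obs])
r=least_squares(f,[.45,0,0]); pose=r.x
S=np.arange(-34,34.01,.5); W=np.arange(-4,4.01,1)
d={"left":np.array([.7071,-.7071]),"right":np.array([.7071,.7071])}; c0={"left":np.array([16.6,88.4]),"right":np.array([16.6,-88.4])}
def prof(n,side,im):
    u=d[side]; w=np.array([-u[1],u[0]])
    pts=np.array([[w2px(n,P(pose,(*(c0[side]+a*u+b*w),40))) for a in S] for b in W],np.float32)
    m=cv2.remap(im.astype(np.float32),pts[...,0],pts[...,1],cv2.INTER_CUBIC); return m.mean(0)
def profs(N=3,cams=("top","side")):
    return {(n,s):p for n in cams for im in [np.mean([snap(n).astype(float) for _ in range(N)],0)] for s in("left","right") for p in [prof(n,s,im)]}
E
python3 - <<'E'
from lev import *
print(pose,np.round(f(pose),2)); print(px2w("top",287.7,228,.264))
for n in ("top","side"):
  print(n,[ (q,np.round(w2px(n,P(pose,q)),1)) for q in ((16.6,88.4,40),(16.6,-88.4,40))])
for k,p in profs(2).items():
    print(k); print("s",S[::4].astype(int).tolist()); print("G",p[::4,1].astype(int).tolist()); print("R",p[::4,2].astype(int).tolist())
E
```

```text
[ 0.57185713 -0.02011667 -0.01933199] [-0.86 -0.21 -0.56 -0.25 -0.58 -0.13 -0.82 -0.34]
[ 0.50843241 -0.01897061  0.264     ]
top [((16.6, 88.4, 40), array([250.3, 207. ])), ((16.6, -88.4, 40), array([320.7, 208.9]))]
side [((16.6, 88.4, 40), array([292.6, 233.4])), ((16.6, -88.4, 40), array([217.6, 236.3]))]
('top', 'left')
s [-34, -32, -30, -28, -26, -24, -22, -20, -18, -16, -14, -12, -10, -8, -6, -4, -2, 0, 2, 4, 6, 8, 10, 12, 14, 16, 18, 20, 22, 24, 26, 28, 30, 32, 34]
G [206, 180, 139, 107, 104, 113, 121, 125, 128, 128, 126, 120, 109, 111, 131, 156, 170, 175, 176, 173, 162, 141, 121, 118, 123, 127, 127, 126, 120, 111, 109, 115, 136, 169, 198]
R [199, 174, 134, 101, 91, 86, 77, 68, 65, 63, 63, 61, 59, 74, 103, 135, 154, 161, 161, 157, 143, 115, 84, 65, 62, 63, 64, 64, 64, 73, 89, 106, 131, 163, 191]
('top', 'right')
s [-34, -32, -30, -28, -26, -24, -22, -20, -18, -16, -14, -12, -10, -8, -6, -4, -2, 0, 2, 4, 6, 8, 10, 12, 14, 16, 18, 20, 22, 24, 26, 28, 30, 32, 34]
G [208, 183, 140, 107, 105, 117, 126, 132, 135, 138, 145, 157, 168, 174, 177, 175, 165, 144, 118, 97, 88, 80, 75, 75,
[... 458 characters left out ...]
35, 134, 126, 106, 86, 84, 92, 96, 96, 97, 97, 93, 86, 72, 47, 37, 74]
R [152, 151, 143, 123, 94, 66, 48, 43, 44, 46, 44, 43, 41, 51, 83, 112, 127, 130, 131, 129, 119, 94, 62, 43, 43, 46, 46, 47, 52, 63, 73, 69, 47, 37, 75]
('side', 'right')
s [-34, -32, -30, -28, -26, -24, -22, -20, -18, -16, -14, -12, -10, -8, -6, -4, -2, 0, 2, 4, 6, 8, 10, 12, 14, 16, 18, 20, 22, 24, 26, 28, 30, 32, 34]
G [150, 146, 131, 105, 80, 72, 81, 87, 92, 101, 114, 124, 129, 132, 133, 126, 113, 91, 70, 60, 55, 50, 47, 52, 57, 59, 59, 59, 56, 57, 53, 39, 25, 39, 77]
R [152, 148, 133, 107, 76, 50, 38, 37, 46, 70, 97, 115, 125, 128, 129, 123, 108, 78, 44, 26, 22, 20, 19, 21, 24, 24, 25, 27, 32, 45, 50, 39, 24, 38, 78]
```

```bash
cat > go.py <<'E'
import numpy as np
def rel(c,t):
    p=np.radians(c[3]); D=np.array(t[:3])-c[:3]
    return [round(float(v),4) for v in (np.cos(p)*D[0]+np.sin(p)*D[1], np.sin(p)*D[0]-np.cos(p)*D[1], -D[2])]+[0,0,round(float(-np.radians(t[3]-c[3])),4)]
E
python3 - <<'E'
from lev import *; from go import rel
print(px2w("top",(534+.5)/4.129+209.5,(85+.5)/4.129+179.5,.037), P(pose,(-40,-145,62)),P(pose,(-40,145,62)))
A=(.298,.606,.194,-26.17);B=(.40,.25,.34,-63);C=(.529,-.164,.34,-100)
print(rel(A,B),rel(B,C))
E
```

```text
[ 0.61000802 -0.15544578  0.037     ] [ 0.52906164 -0.16431635  0.062     ] [0.53466757 0.12562947 0.062     ]
[0.2486, 0.2745, -0.146, 0, 0, 0.6428] [0.4274, 0.073, -0.0, 0, 0, 0.6458]
```

Emit:
{"fn": "carry_out", "kwargs": {
  "rows": [
    [0,0,-0.06,0,0,0.1],
    [0.03,0.03,-0.11,0,0,0.25],
    [0.249,0.2745,-0.146,0,0,0.643],
    [0.249,0.2745,-0.146,0,0,0.643],
    [0.249,0.2745,-0.146,0,0,0.643],
    [0.249,0.2745,-0.146,0,0,0.643],
    [0.249,0.2745,-0.146,0,0,0.643],
    [0.249,0.2745,-0.146,0,0,0.643]
  ],
  "grip": 0.2
}}

```text
clock: 1.3
tool_pos: [0.4006, 0.2469, 0.3413]
orientation: [-179.9, 0.1, -63.1]
force: [0.7, 0.4, 0.7]
opening: 0.0523
gripper_force: 0.0
```

Emit:
{"fn": "carry_out", "kwargs": {
  "rows": [
    [0.427,0.073,0,0,0,0.646],
    [0.427,0.073,0,0,0,0.646],
    [0.427,0.073,0,0,0,0.646],
    [0.427,0.073,0,0,0,0.646],
    [0.427,0.073,0,0,0,0.646],
    [0.427,0.073,0,0,0,0.646],
    [0.427,0.073,0,0,0,0.646],
    [0.427,0.073,0,0,0,0.646]
  ]
}}

```text
clock: 2.3
tool_pos: [0.5293, -0.1672, 0.3383]
orientation: [179.8, -0.0, -100.3]
force: [-0.4, 1.1, -0.6]
opening: 0.0524
gripper_force: 0.0
```

```bash
python3 - <<'E'
from h import *
o=telemetry.get_obs(); print(o['tool_pos'],o['orientation'],o['joint_pos'])
E
```

```text
[ 0.52931178 -0.16717475  0.33832567] [ 1.79844954e+02 -4.34412753e-02 -1.00298224e+02] [ 2.69234635e+00  5.81523120e+00 -1.72917481e-01  7.51541680e-03
 -8.41726940e+01 -1.29914022e+01]
```

```bash
python3 - <<'E'
from h import *
s=snap("side","s1.png");t=snap("top","t1.png")
cv2.imwrite("pics/b1.png",np.hstack([s[:330,60:440],t[120:,120:500][:300].copy() if 0 else cv2.copyMakeBorder(t[120:420,120:500],0,30,0,0,cv2.BORDER_CONSTANT)]))
E
```

```text
(no output)
```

View pics/b1.png

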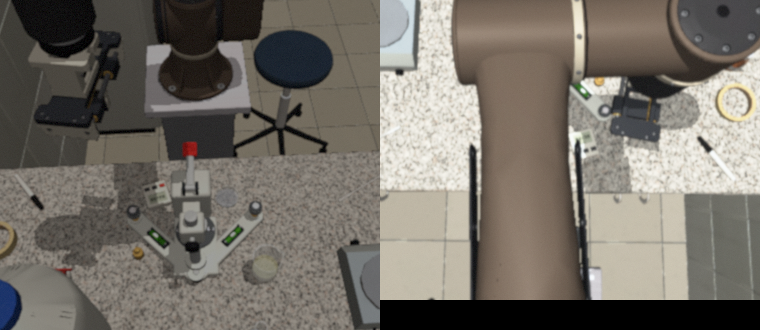

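Emit:
{"fn": "carry_out", "kwargs": {
  "rows": [
    [0,0,0.06,0,0,0],
    [0,0,0.12,0,0,0],
    [0,0,0.18,0,0,0],
    [0,0,0.2,0,0,0],
    [0,0,0.2,0,0,0]
  ]
}}

```text
clock: 3.02
tool_pos: [0.5279, -0.1626, 0.1388]
orientation: [179.8, -0.0, -99.9]
force: [-0.6, 0.3, 0.4]
opening: 0.0528
gripper_force: 0.0
```

```bash
python3 - <<'E'
from lev import *
o=telemetry.get_obs(); print(o['tool_pos'],o['orientation'],o['force'])
s=snap("side","s2.png")
cv2.imwrite("pics/c2.png",cv2.resize(s[110:260,130:300],None,fx=4,fy=4,interpolation=cv2.INTER_CUBIC))
E
```

```text
[ 0.52789978 -0.16257733  0.13880431] [ 1.79836000e+02 -2.58084261e-02 -9.99096876e+01] [-0.56214274  0.26077393  0.43149684]
```

View pics/c2.png

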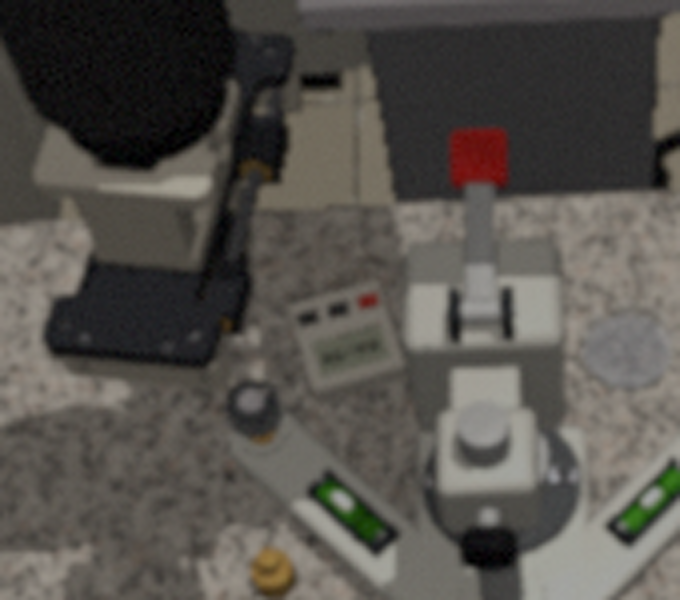

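The side view shows the gripper at the left with the right footscrew at crop (255,405) and the right bubble still off towards the screw. I'll check that the projected TCP lines up before going down.

```bash
python3 - <<'E'
from lev import *
for p in [(.528,-.1626,.139),(.528,-.1626,.205),(.529,-.1643,.072),(.502,-.163,.139),(.554,-.163,.139)]: print(p,(w2px("side",p)-[130,110])*4)
E
```

```text
(0.528, -0.1626, 0.139) [230.89361007 335.87286305]
(0.528, -0.1626, 0.205) [206.19823045 267.82782075]
(0.529, -0.1643, 0.072) [249.93472082 398.15391011]
(0.502, -0.163, 0.139) [232.4598622  296.66986071]
(0.554, -0.163, 0.139) [227.80543864 376.32096858]
```

Emit:
{"fn": "carry_out", "kwargs": {
  "rows": [
    [0,0,0.05,0,0,0],
    [0,0,0.05,0,0,0],
    [0,0,0.05,0,0,0]
  ]
}}

```text
clock: 3.45
tool_pos: [0.5303, -0.164, 0.0923]
orientation: [-179.9, -0.0, -100.0]
force: [-0.0, -0.7, 0.7]
opening: 0.0529
gripper_force: 0.0
```

```bash
python3 - <<'E'
from lev import *
o=telemetry.get_obs(); print(o['tool_pos'],o['orientation'],o['force'])
s=snap("side","s3.png"); t=snap("top","t3.png")
a=cv2.resize(s[140:240,140:260],None,fx=6,fy=6,interpolation=cv2.INTER_CUBIC)
p=o['tool_pos']
print((w2px("side",p)-[140,140])*6,(w2px("side",P(pose,(-40,-145,72)))-[140,140])*6)
cv2.imwrite("pics/c3.png",a)
E
```

```text
[ 0.53032612 -0.1639816   0.09232163] [-1.79850371e+02 -1.07058657e-02 -9.99665526e+01] [-0.04546128 -0.72024562  0.67922233]
[305.90813683 393.79015318] [314.85344758 417.36915283]
```

View pics/c3.png

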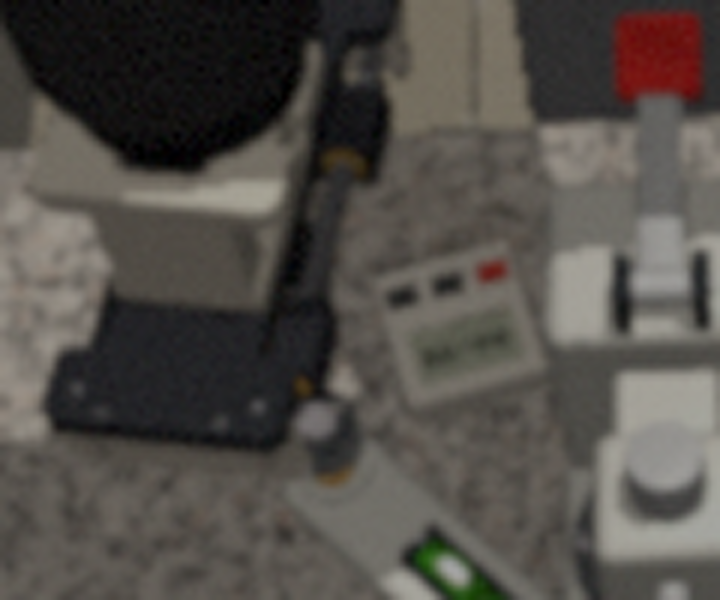

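```bash
python3 - <<'E'
from lev import *
for z in (.158,.2,.25,.3):
  for sx in(-.0965,.0965):
    print(z,sx,[np.round((w2px("side",(.53+sx,-.164+sy,z))-[140,140])*6).astype(int).tolist() for sy in(-.0965,-.039,.039,.0965)], [np.round(w2px("top",(.53+sx,-.164+sy,z+.246))).astype(int).tolist() for sy in (-.039,.039)])
im=cv2.imread("pics/s3.png");tt=cv2.imread("pics/t1.png")
cv2.imwrite("pics/c4.png",np.hstack([cv2.resize(im[60:230,110:260],None,fx=3,fy=3,interpolation=cv2.INTER_CUBIC),cv2.resize(tt[160:330,310:425],None,fx=3,fy=3,interpolation=cv2.INTER_CUBIC)]))
E
```

```text
0.158 -0.0965 [[30, 101], [182, 93], [388, 82], [539, 75]] [[397, 261], [352, 261]]
0.158 0.0965 [[-28, 554], [142, 545], [372, 532], [541, 523]] [[393, 154], [349, 153]]
0.2 -0.0965 [[-2, 30], [156, 22], [370, 11], [527, 4]] [[403, 260], [356, 259]]
0.2 0.0965 [[-67, 496], [111, 487], [351, 473], [528, 464]] [[399, 147], [353, 146]]
0.25 -0.0965 [[-45, -62], [121, -70], [346, -81], [512, -89]] [[412, 258], [361, 257]]
0.25 0.0965 [[-120, 420], [69, 409], [323, 396], [510, 386]] [[407, 138], [358, 137]]
0.3 -0.0965 [[-93, -164], [83, -172], [320, -184], [495, -192]] [[421, 255], [367, 255]]
0.3 0.0965 [[-178, 333], [22, 323], [292, 308], [491, 298]] [[416, 127], [364, 127]]
```

View pics/c4.png

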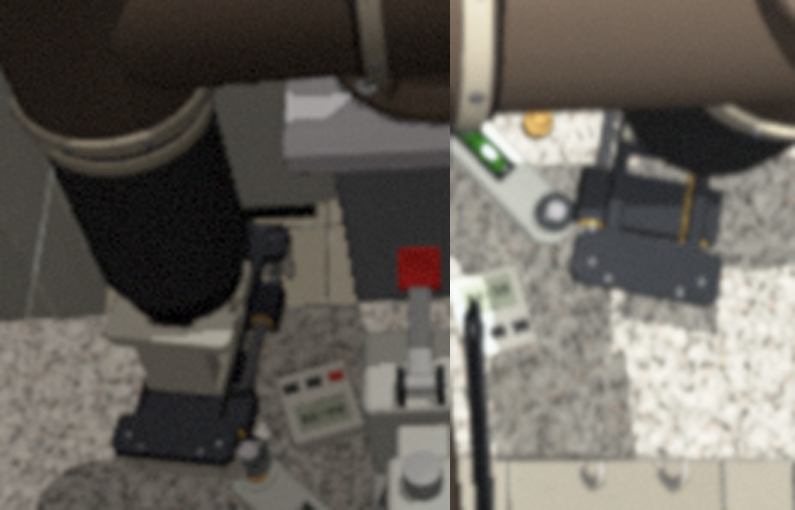

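The views agree with the geometry: the gripper body (long along x) hides the fingers, and the TCP is over the right footscrew. I'll go down and grip.

Emit:
{"fn": "carry_out", "kwargs": {
  "rows": [
    [0,0,0.025,0,0,0],
    [0,0,0.047,0,0,0],
    [0,0,0.047,0,0,0],
    [0,0,0.047,0,0,0]
  ]
}}

```text
clock: 4.05
tool_pos: [0.53, -0.1642, 0.0446]
orientation: [-179.9, 0.0, -100.0]
force: [-0.2, 0.5, -0.3]
opening: 0.053
gripper_force: 0.0
```

Emit:
{"fn": "carry_out", "kwargs": {
  "rows": [
    [0,0,0,0,0,0],
    [0,0,0,0,0,0],
    [0,0,0,0,0,0],
    [0,0,0,0,0,0],
    [0,0,0,0,0,0]
  ],
  "grip": -1
}}

```text
clock: 4.68
tool_pos: [0.5288, -0.1641, 0.0429]
orientation: [180.0, -0.0, -100.0]
force: [-0.7, -0.3, -0.6]
opening: 0.0078
gripper_force: 0.0
```

```bash
python3 - <<'E'
from lev import *
o=telemetry.get_obs(); print(o['tool_pos'],o['orientation'],o['force'],o['opening'],o['gripper_force'])
s=snap("side","s5.png"); b=cv2.imread("pics/s3.png"); t=snap("top","t5.png")
r=lambda i:cv2.resize(i[170:250,150:240],None,fx=4.4,fy=4.4,interpolation=cv2.INTER_CUBIC)
cv2.imwrite("pics/c5.png",np.hstack([r(b),r(s)]))
print(((w2px("side",o['tool_pos'])-[150,170])*4.4),((w2px("side",o['tool_pos']+[0,0,.029])-[150,170])*4.4), (w2px("side",(.61,-.155,.037))-[150,170])*4.4)
E
```

```text
[ 0.52881754 -0.16406705  0.04293834] [ 1.79994464e+02 -2.53875169e-03 -1.00027474e+02] [-0.74136571 -0.27335064 -0.58473458] 0.007769139315814046 0.0
[197.05987033 200.08230078] [187.4011445  173.70806626] [210.053909   338.52088449]
```

View pics/c5.png

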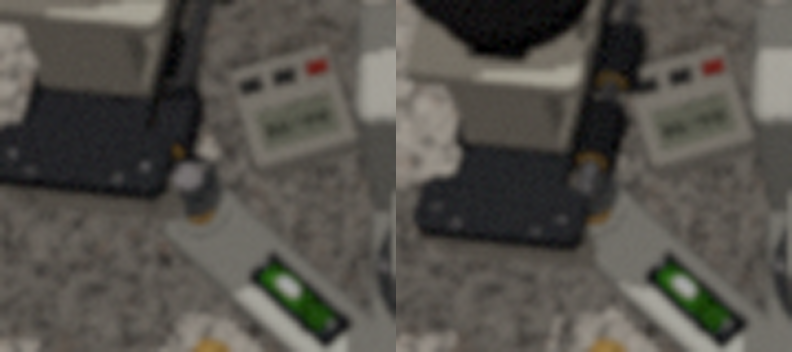

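```bash
python3 - <<'E'
from lev import *
print(w2px("side",(0,0,0)),w2px("top",(0,0,0)))
s=np.mean([snap("side").astype(float) for _ in range(6)],0)
g=(255*(s/255)**.5).astype(np.uint8)
x0,y0,F=130,130,7
a=cv2.resize(g[y0:y0+85,x0:x0+112],None,fx=F,fy=F,interpolation=cv2.INTER_CUBIC)
p=np.array([.5288,-.1641,.0429]); c,q=np.cos(np.radians(-100)),np.sin(np.radians(-100))
ex=np.array([c,q,0]);ey=np.array([q,-c,0]);
def pr(v): return tuple(int(i) for i in (w2px("side",v)+.5-[x0,y0])*F)
def box(hx,y1,y2,z1,z2,col):
    C=[p+sx*hx*ex+y*ey+np.array([0,0,z]) for z in(z1,z2) for sx,y in((-1,y1),(1,y1),(1,y2),(-1,y2))]
    for i in range(4):
        for A,B in((i,(i+1)%4),(i+4,(i+1)%4+4),(i,i+4)): cv2.line(a,pr(C[A]),pr(C[B]),col,1)
box(.0095,.004,.025,0,.066,(0,0,255)); box(.0095,-.025,-.004,0,.066,(255,0,0)); box(.039,-.0965,.0965,.066,.1,(0,255,255))
cv2.line(a,pr(p),pr(p+[0,0,.3]),(255,0,255),1)
cv2.imwrite("pics/c6.png",a)
E
```

```text
[255.73363397  73.96589368] [275.44801476 453.6047823 ]
```

View pics/c6.png

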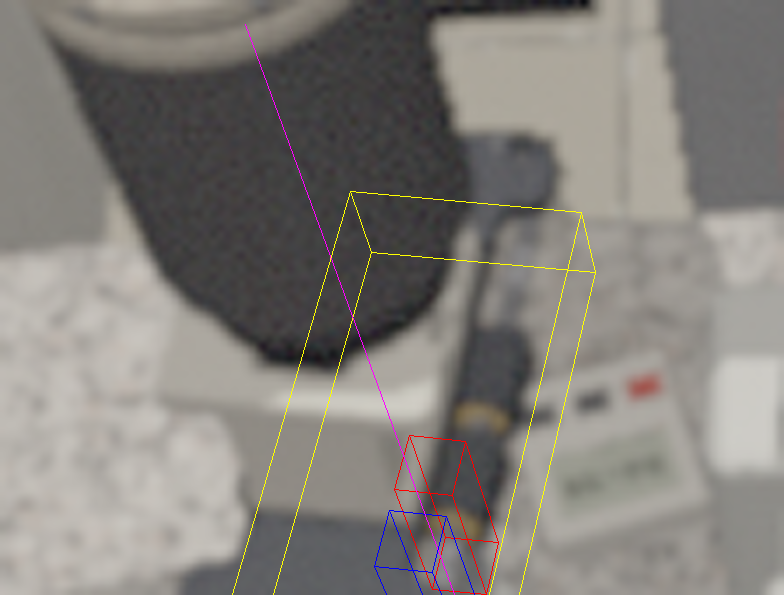

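```bash
python3 - <<'E'
from lev import *
print(px2w("side",249,149,.264))
for n in ("s1","t1","s2","s3","s5"):
    im=cv2.imread(f"pics/{n}.png"); h=cv2.cvtColor(im,cv2.COLOR_BGR2HSV)
    m=((h[...,0]>8)&(h[...,0]<28)&(h[...,1]>110)&(h[...,2]>45)).astype(np.uint8)
    k,l,st,ce=cv2.connectedComponentsWithStats(m)
    print(n,[(np.round(ce[i],1).tolist(),int(st[i,4])) for i in range(1,k) if st[i,4]>=3 and ce[i][1]<300])
E
```

```text
[ 0.51107374 -0.01912985  0.264     ]
s1 [([168.1, 73.3], 32), ([155.3, 117.7], 19), ([314.0, 215.0], 3), ([195.5, 218.8], 4), ([38.5, 245.0], 4), ([197.6, 252.8], 94), ([36.8, 273.1], 203), ([13.8, 297.4], 60)]
t1 [([477.9, 183.4], 41), ([338.6, 200.3], 56), ([390.2, 220.2], 5), ([389.0, 227.0], 5), ([388.0, 233.0], 5)]
s2 [([193.6, 151.7], 19), ([186.4, 190.8], 5), ([314.0, 215.0], 3), ([195.5, 219.0], 4), ([197.7, 252.8], 93), ([36.7, 273.2], 201), ([13.9, 297.6], 51)]
s3 [([197.1, 166.3], 15), ([190.0, 204.0], 7), ([314.0, 215.0], 3), ([195.8, 219.2], 4), ([197.7, 252.8], 93), ([36.8, 273.3], 193), ([13.8, 297.4], 56)]
s5 [([198.5, 187.3], 11), ([194.2, 205.7], 13), ([314.0, 215.0], 3), ([195.5, 219.0], 6), ([197.7, 252.9], 92), ([36.7, 273.2], 205), ([13.5, 297.7], 56)]
```

```bash
python3 - <<'E'
from lev import *
T=[(.5293,-.1672,.3383),(.5279,-.1626,.1388),(.5303,-.164,.0923)]
R={"a":[(168.1,73.3),(193.6,151.7),(197.1,166.3)],"b":[(155.3,117.7),(186.4,190.8),(190,204)]}
for k,o in R.items():
    g=lambda d:np.concatenate([w2px("side",np.array(t)+d)-q for t,q in zip(T,o)])
    r=least_squares(g,[0,0,.1]); print(k,np.round(r.x,4),np.round(r.fun,2))
    a=np.radians(-100);x,y=r.x[:2]; print(" tool x,y",np.cos(a)*x+np.sin(a)*y,np.sin(a)*x-np.cos(a)*y)
# mid positions in s5 relative
for q in [(198.5,187.3),(194.2,205.7)]:
    for h in (.03,.06,.09): print(q,h,np.round(px2w("side",*q,.0429+h)-[.5288,-.1641,.0429],4))
E
```

```text
a [-0.0283  0.0322  0.1115] [-0.12  0.05  0.19 -0.1  -0.04  0.04]
 tool x,y -0.02678598795447553 0.03342877271512864
b [0.0649 0.0216 0.1128] [ 0.43 -0.14 -0.41 -0.16 -0.16  0.35]
 tool x,y -0.03255276987046274 -0.060197476588918775
(198.5, 187.3) 0.03 [-0.0609  0.0119  0.03  ]
(198.5, 187.3) 0.06 [-0.041   0.0177  0.06  ]
(198.5, 187.3) 0.09 [-0.021   0.0235  0.09  ]
(194.2, 205.7) 0.03 [-0.0095  0.0036  0.03  ]
(194.2, 205.7) 0.06 [0.0085 0.0097 0.06  ]
(194.2, 205.7) 0.09 [0.0266 0.0158 0.09  ]
```

Emit:
{"fn": "carry_out", "kwargs": {
  "rows": [
    [0,0,0,0,0,0],
    [0,0,0,0,0,0],
    [0,0,0,0,0,0]
  ]
}}

```text
clock: 5.45
tool_pos: [0.5288, -0.164, 0.043]
orientation: [-180.0, 0.0, -100.0]
force: [-0.1, -0.4, -0.2]
opening: 0.0001
gripper_force: 0.0
```

Emit:
{"fn": "carry_out", "kwargs": {
  "rows": [
    [0,0,-0.06,0,0,0],
    [0,0,-0.12,0,0,0],
    [0,0,-0.16,0,0,-0.1],
    [0,0,-0.16,0,0,-0.5],
    [0,0,-0.16,0,0,-1.4],
    [0,0,-0.16,0,0,-1.4],
    [0,0,-0.16,0,0,-1.4],
    [0,0,-0.16,0,0,-1.4]
  ],
  "grip": -1
}}

```text
clock: 6.45
tool_pos: [0.5287, -0.164, 0.203]
orientation: [-180.0, 0.0, -40.2]
force: [0.7, 0.0, 0.6]
opening: 0.0005
gripper_force: 0.0
```

Emit:
{"fn": "carry_out", "kwargs": {
  "rows": [
    [0,0,0,0,0,-0.4],
    [0,0,0,0,0,-0.4],
    [0,0,0,0,0,-0.4],
    [0,0,0,0,0,-0.4]
  ],
  "grip": 1
}}

```text
clock: 6.95
tool_pos: [0.5288, -0.1641, 0.203]
orientation: [180.0, -0.0, -17.9]
force: [-0.0, 0.7, -0.3]
opening: 0.0349
gripper_force: 0.0
```

```bash
python3 - <<'E'
from lev import *
o=telemetry.get_obs(); print(o['tool_pos'],o['orientation'],o['opening'])
s=np.mean([snap("side").astype(float) for _ in range(6)],0); cv2.imwrite("pics/s7.png",s)
g=(255*(s/255)**.55).astype(np.uint8)
x0,y0,F=120,70,5
p=o['tool_pos']; yaw=np.radians(o['orientation'][2]); c,q=np.cos(yaw),np.sin(yaw)
ex=np.array([c,q,0]);ey=np.array([q,-c,0])
a=cv2.resize(g[y0:y0+115,x0:x0+150],None,fx=F,fy=F,interpolation=cv2.INTER_CUBIC); b=a.copy()
def pr(v): return tuple(int(i) for i in (w2px("side",v)+.5-[x0,y0])*F)
for s_ in (-1,1):
    y1,y2=s_*o['opening']/2,s_*(o['opening']/2+.021)
    C=[p+sx*.0095*ex+y*ey+np.array([0,0,z]) for z in(0,.066) for sx,y in((-1,y1),(1,y1),(1,y2),(-1,y2))]
    for i in range(4):
        for A,B in((i,(i+1)%4),(i+4,(i+1)%4+4),(i,i+4)): cv2.line(a,pr(C[A]),pr(C[B]),(0,0,255),1)
cv2.circle(a,pr(p),3,(255,0,255),-1)
cv2.imwrite("pics/c7.png",a)
E
```

```text
[ 0.52879474 -0.16407112  0.20298165] [ 1.79998861e+02 -6.36076767e-04 -1.78613692e+01] 0.034919906136881555[ WARN:0@7.537] global loadsave.cpp:1063 imwrite_ Unsupported depth image for selected encoder is fallbacked to CV_8U.
```

View pics/c7.png

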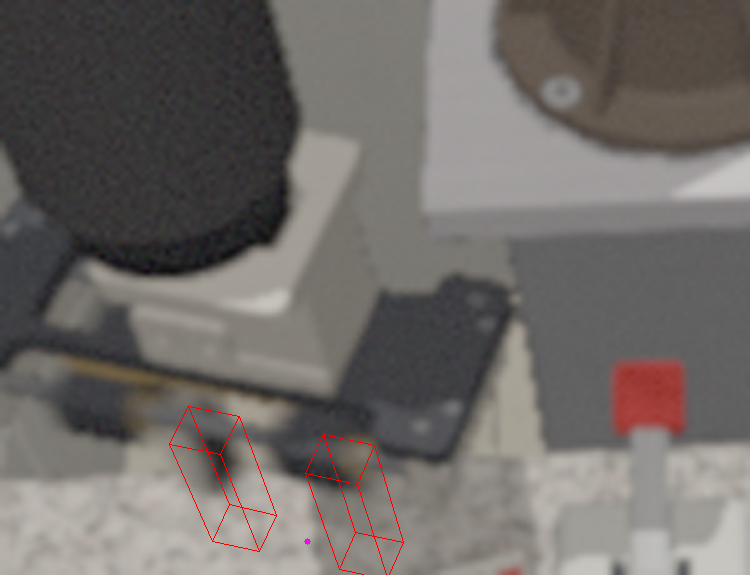

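The averaged picture is blurred because the fingers were still moving, but the gripper body stands where predicted. From here I'll work numerically and compare settled open and shut snapshots to find the actual fingertips.

Emit:
{"fn": "carry_out", "kwargs": {
  "rows": [
    [0,0,0,0,0,0],
    [0,0,0,0,0,0],
    [0,0,0,0,0,0],
    [0,0,0,0,0,0]
  ],
  "grip": 1
}}

```text
clock: 7.75
tool_pos: [0.5288, -0.164, 0.203]
orientation: [180.0, -0.0, -17.7]
force: [0.3, -0.3, -1.0]
opening: 0.0874
gripper_force: 0.0
```

```bash
python3 - <<'E'
from lev import *
o=telemetry.get_obs(); print(o['tool_pos'],o['orientation'],o['opening'])
s=np.mean([snap("side").astype(float) for _ in range(3)],0); cv2.imwrite("pics/s8.png",s.astype(np.uint8))
b=cv2.imread("pics/s0.png").astype(float)
x0,x1,y0,y1=130,215,150,190
# ratio current/background (shadow~<1) as digits
d=np.abs(s-b).mean(2)[y0:y1,x0:x1]
for i,r in enumerate(s.mean(2)[y0:y1,x0:x1]): print(y0+i,''.join('0123456789ABCDEFG'[int(v//16)] for v in r))
p=o['tool_pos'];a=np.radians(o['orientation'][2]);ey=np.array([np.sin(a),-np.cos(a),0])
for w in (-.044,0,.044): print(w,np.round(w2px("side",p+w*ey),1),np.round(w2px("side",p+w*ey+[0,0,.066]),1))
E
```

```text
[ 0.52883947 -0.16404498  0.20297274] [ 1.79999541e+02 -5.42490012e-04 -1.76659033e+01] 0.08740679012498692
150 1111122222223222332221124666666666556666665555432221100010011011111111111111112222111
151 0100112222222222232222223455666666566666666666555554322211000001112211111111112333111
152 0010012222222222222223333334444455556666666666666665555542100000112222211111222232112
153 0000011222333332222222222223333334445666666666666666666654211110111222222222222222112
154 0000000123344443331111222222222223334444456666666666666664211111112222222332222221112
155 1111000123344444432101111122332222223333344444566666666654111111112222222333222221123
156 3332111233344444443100000024543333222222233333444445666652111111122222222332222211134
157 4433333333333444443200000024665555433332222223333333444432111111111122222222222211234
158 4444444443334444444310000013566665555554333222222233333221111111111111222222222111235
159 4444444444344444444420000002466665566665555433333222222222122222110111111111111111345
160 4444444434444344444431000001356665666666666655554333322222222222110100001111111012345
16
[... 2006 characters left out ...]
7888888888888888888887888888875544455444455555544444444455556
184 8877877888876778888788777788888888888777788888888888775444455544444455444344445666666
185 8777777888887677777777767777788877887666788888888988765444445554454444444455566666555
186 8777777888887667766667666777888766777766778888888988665554445555555444455566666666433
187 8777667888877677666677666777888766667777778887778888776554444555555544455666554565321
188 8787767888887777777788777777888777667888888877778888875554444555555554445554333465423
189 8888778888877778888888887777888888777888888876778888875555444544455555555542222456555
-0.044 [201.1 182.2] [195.5 162.9]
0 [181.  177.9] [173.9 158.5]
0.044 [161.2 173.6] [152.7 154.1]
```

Emit:
{"fn": "carry_out", "kwargs": {
  "rows": [
    [0,0,0,0,0,0],
    [0,0,0,0,0,0],
    [0,0,0,0,0,0],
    [0,0,0,0,0,0],
    [0,0,0,0,0,0],
    [0,0,0,0,0,0],
    [0,0,0,0,0,0],
    [0,0,0,0,0,0]
  ],
  "grip": -1
}}

```text
clock: 8.9
tool_pos: [0.5288, -0.1641, 0.203]
orientation: [180.0, 0.0, -17.7]
force: [-0.5, -0.0, 0.3]
opening: 0.0131
gripper_force: 0.0
```

```bash
python3 - <<'E'
from lev import *
o=telemetry.get_obs(); print(o['tool_pos'],o['orientation'],o['opening'])
s=np.mean([snap("side").astype(float) for _ in range(3)],0); cv2.imwrite("pics/s9.png",s.astype(np.uint8))
b=cv2.imread("pics/s8.png").astype(float)
x0,x1,y0,y1=140,215,150,192
print("brightness, shut")
for i,r in enumerate(s.mean(2)[y0:y1,x0:x1]): print(y0+i,''.join('0123456789ABCDEFG'[int(v//16)] for v in r))
d=np.abs(s-b).mean(2)[y0:y1,x0:x1]
print("diff")
for i,r in enumerate(d): print(y0+i,''.join('.123456789ABCDEFG'[int(v//10) if v<170 else 16] for v in r))
E
```

```text
[ 0.52883168 -0.16408057  0.20296607] [ 1.79997357e+02  6.58895630e-04 -1.76643999e+01] 0.013119571584671013
brightness, shut
150 111111111111111111211112332222212211111101000000110011111111111111112222111
151 111111111111111122211123332111111122122211111101000001121111111111112333211
152 111111111111111122222223321111111111112221222111122210112221111121222222202
153 110011111111111122222222221111111111111111111111244432211222222222222222112
154 211001001111111122222222211111111111111111111112355555422222222332222221123
155 210000000011111122222222111111111111111111221113456666532222222332222221123
156 211000000000001122222222111111111111111112222223556666532222222232222211223
157 321100000010000112233332111111111111111112222234556666532122222222222211234
158 332112221000000012334443210111111111111112233233444566542111122222222111235
159 433334543222210012454443210000101111111122222323333444431010111112111111345
160 444345665555432233555443311000000001111122222222333443321100001111111112345
161 343445666666655555566544321000000000001122222222333433322211111110100113445
162 4434456666
[... 5050 characters left out ...]
............................................................
184 ...........................................................................
185 ...........................................................................
186 ...........................................................................
187 ...........................................................................
188 ...........................................................................
189 ...........................................................................
190 ...........................................................................
191 ...........................................................................
```

The map shows the real fingertips about 40 mm above the reported TCP: they project about (-4,-11) px from it, and nothing changes below row 177. That explains the miss, because the fingers closed above the screw. I'll turn back, then go lower in small steps while watching the force.

Emit:
{"fn": "carry_out", "kwargs": {
  "rows": [
    [0,0,0,0,0,1.436],
    [0,0,0,0,0,1.436],
    [0,0,0,0,0,1.436],
    [0,0,0,0,0,1.436],
    [0,0,0,0,0,1.436],
    [0,0,0,0,0,1.436],
    [0,0,0,0,0,1.436],
    [0,0,0,0,0,1.436]
  ],
  "grip": 0.2
}}

```text
clock: 10.05
tool_pos: [0.5288, -0.1641, 0.203]
orientation: [180.0, -0.0, -100.2]
force: [0.3, 0.5, 0.3]
opening: 0.0527
gripper_force: 0.0
```

Emit:
{"fn": "carry_out", "kwargs": {
  "rows": [
    [0,0,0.06,0,0,0],
    [0,0,0.12,0,0,0],
    [0,0,0.155,0,0,0],
    [0,0,0.16,0,0,0],
    [0,0,0.16,0,0,0]
  ]
}}

```text
clock: 10.68
tool_pos: [0.5296, -0.1642, 0.0439]
orientation: [-180.0, -0.0, -99.9]
force: [0.1, 0.9, 0.4]
opening: 0.0526
gripper_force: 0.0
```

Emit:
{"fn": "carry_out", "kwargs": {
  "rows": [
    [0,0,0.005,0,0,0],
    [0,0,0.01,0,0,0],
    [0,0,0.01,0,0,0]
  ]
}}

```text
clock: 11.05
tool_pos: [0.5288, -0.1641, 0.0331]
orientation: [-180.0, 0.0, -99.9]
force: [-0.4, 0.5, -0.4]
opening: 0.0525
gripper_force: 0.0
```

```bash
python3 - <<'E'
from lev import *
o=telemetry.get_obs(); print(o['clock'],o['tool_pos'],o['orientation'],o['force'],o['moment'],o['opening'],o['joint_pos'])
E
```

```text
11.05 [ 0.52882092 -0.16405004  0.0331101 ] [-1.79986355e+02  4.44530992e-03 -9.99419654e+01] [-0.41569588  0.51665876 -0.3759164 ] [ 0.046524   -0.07970056 -0.00351073] 0.05252588883634394 [ 3.03191480e+00  1.83759283e+01 -2.63022411e+01 -1.78431732e-03
 -4.53075361e+01 -1.29726260e+01]
```

Emit:
{"fn": "carry_out", "kwargs": {
  "rows": [
    [0,0,0.004,0,0,0],
    [0,0,0.008,0,0,0],
    [0,0,0.012,0,0,0],
    [0,0,0.012,0,0,0]
  ]
}}

```text
clock: 11.55
tool_pos: [0.5285, -0.164, 0.0204]
orientation: [179.9, -0.0, -99.9]
force: [-0.5, -1.0, 0.3]
opening: 0.0525
gripper_force: 0.0
```

Emit:
{"fn": "carry_out", "kwargs": {
  "rows": [
    [0,0,0.003,0,0,0],
    [0,0,0.006,0,0,0],
    [0,0,0.009,0,0,0],
    [0,0,0.009,0,0,0]
  ]
}}

```text
clock: 12.05
tool_pos: [0.5286, -0.1641, 0.0117]
orientation: [180.0, -0.0, -99.9]
force: [0.4, -0.6, 0.0]
opening: 0.0524
gripper_force: 0.0
```

Emit:
{"fn": "carry_out", "kwargs": {
  "rows": [
    [0,0,0,0,0,0],
    [0,0,0,0,0,0],
    [0,0,0,0,0,0],
    [0,0,0,0,0,0]
  ],
  "grip": -1
}}

```text
clock: 12.55
tool_pos: [0.5304, -0.1642, 0.0123]
orientation: [-179.8, 0.0, -99.9]
force: [5.9, -1.6, -2.3]
opening: 0.0314
gripper_force: 30.0
```

Gripped at 31.4 mm, 30 N. I'll turn it anticlockwise by 0.9 rad.

Emit:
{"fn": "carry_out", "kwargs": {
  "rows": [
    [0,0,0,0,0,-0.12],
    [0,0,0,0,0,-0.26],
    [0,0,0,0,0,-0.4],
    [0,0,0,0,0,-0.54],
    [0,0,0,0,0,-0.68],
    [0,0,0,0,0,-0.8],
    [0,0,0,0,0,-0.9],
    [0,0,0,0,0,-0.9]
  ]
}}

```text
clock: 13.55
tool_pos: [0.5306, -0.1642, 0.0123]
orientation: [-179.9, -0.1, -48.3]
force: [4.7, -2.2, -5.1]
opening: 0.0314
gripper_force: 30.0
```

```bash
cat >> lev.py <<'E'
def meas(p):
    R=p[:,2];G=p[:,1]; i=np.where((S>-20)&(S<20))[0]; k=i[np.argmax(np.convolve(R,np.ones(13)/13,'same')[i])]
    hi=R[k]; lo=np.percentile(R[i],15); th=(hi+lo)/2
    a=k
    while R[a]>th:a-=1
    b=k
    while R[b]>th:b+=1
    f=lambda j:S[j]+.5*(th-R[j])/(R[j+1]-R[j])
    bub=(f(a)+f(b-1))/2
    # tube outer: green excess ends
    E=G-R; 
    m=np.where(E>.5*np.percentile(E,90))[0]
    return round(float(bub),2),round(float(f(b-1)-f(a)),1),(float(S[m[0]]),float(S[m[-1]]))
def ref():
    return {(n,s):meas(prof(n,s,cv2.imread(f"pics/{n[0]}0.png"))) for n in("top","side") for s in("left","right")}
E
python3 - <<'E'
from lev import *
o=telemetry.get_obs(); print(o['clock'],o['tool_pos'],o['orientation'],o['force'],o['opening'])
for k,v in ref().items(): print("ref",k,v)
for k,p in profs(2,("side",)).items(): print(k,meas(p),p[::4,1].astype(int).tolist(),p[::4,2].astype(int).tolist())
E
```

```text
13.55 [ 0.53061305 -0.1641918   0.01226948] [-1.79891350e+02 -1.22925008e-01 -4.82616774e+01] [ 4.74256989 -2.17444825 -5.13578309] 0.03137362109847767Traceback (most recent call last):
  File "<stdin>", line 3, in <module>
  File "lev.py", line 30, in ref
    return {(n,s):meas(prof(n,s,cv2.imread(f"pics/{n[0]}0.png"))) for n in("top","side") for s in("left","right")}
                       ~~~~^^^^^^^^^^^^^^^^^^^^^^^^^^^^^^^^^^^^^
  File "lev.py", line 12, in prof
    pts=np.array([[w2px(n,P(pose,(*(c0[side]+a*u+b*w),40))) for a in S] for b in W],np.float32)
                   ~~~~^^^^^^^^^^^^^^^^^^^^^^^^^^^^^^^^^^^^
  File "h.py", line 8, in w2px
    k,T=K(n); q=k@(T[:3,:3].T@(np.array(p)-T[:3,3])); return q[:2]/q[2]
        ~^^^
  File "h.py", line 4, in K
    c=viewer.camera_info(n); return np.array(c["intrinsics"]),np.array(c["extrinsics"])
ValueError: time passes only in moves, steps and waits
```

```bash
python3 - <<'E'
s=open('h.py').read().replace("def K(n):","import functools\n@functools.lru_cache(None)\ndef K(n):");open('h.py','w').write(s)
E
python3 - <<'E'
from lev import *
for k,v in ref().items(): print("ref",k,v)
for k,p in profs(2,("side",)).items(): print(k,meas(p),p[::4,1].astype(int).tolist(),p[::4,2].astype(int).tolist())
print(telemetry.get_obs()['clock'])
E
```

```text
ref ('top', 'left') (1.34, 13.6, (-23.0, 24.5))
ref ('top', 'right') (-6.37, 15.6, (-23.5, 24.5))
ref ('side', 'left') (1.3, 14.2, (-22.5, 24.0))
ref ('side', 'right') (-7.72, 16.1, (-24.0, 22.5))
('side', 'left') (1.37, 14.2, (-22.5, 24.5)) [163, 163, 154, 133, 103, 86, 90, 100, 105, 107, 106, 101, 91, 92, 112, 133, 144, 147, 147, 146, 138, 117, 96, 94, 102, 106, 106, 106, 107, 102, 93, 77, 51, 43, 83] [165, 165, 156, 135, 103, 73, 53, 48, 50, 52, 51, 47, 45, 58, 91, 123, 138, 142, 143, 141, 131, 104, 70, 51, 49, 50, 51, 51, 57, 69, 78, 73, 51, 43, 84]
('side', 'right') (-0.09, 14.2, (-23.5, 22.5)) [64, 70, 70, 65, 57, 55, 60, 64, 66, 66, 63, 56, 54, 70, 94, 107, 115, 117, 115, 108, 93, 71, 58, 59, 64, 66, 66, 67, 71, 80, 80, 63, 38, 46, 85] [69, 75, 75, 69, 55, 39, 29, 27, 29, 28, 27, 25, 34, 60, 90, 108, 118, 119, 117, 108, 88, 57, 32, 25, 28, 28, 27, 32, 48, 70, 77, 63, 39, 47, 86]
13.65
```

Both bubbles are centred (right about +0.1 mm, left about +0.4 mm). I'll release the screw and rise.

Emit:
{"fn": "carry_out", "kwargs": {
  "rows": [
    [0,0,0,0,0,0],
    [0,0,0,0,0,0],
    [0,0,0,0,0,0]
  ],
  "grip": 0.3
}}

```text
clock: 14.02
tool_pos: [0.5285, -0.164, 0.012]
orientation: [180.0, 0.0, -48.4]
force: [-0.2, 0.4, 0.8]
opening: 0.0544
gripper_force: 0.0
```

Emit:
{"fn": "carry_out", "kwargs": {
  "rows": [
    [0,0,-0.03,0,0,0],
    [0,0,-0.08,0,0,0],
    [0,0,-0.14,0,0,0],
    [0,0,-0.2,0,0,0],
    [0,0,-0.26,0,0,0],
    [0,0,-0.3,0,0,0],
    [0,0,-0.3,0,0,0],
    [0,0,-0.3,0,0,0]
  ]
}}

```text
clock: 15.02
tool_pos: [0.5283, -0.1638, 0.3112]
orientation: [180.0, 0.1, -48.4]
force: [-0.7, -0.2, -0.6]
opening: 0.0566
gripper_force: 0.0
```

```bash
python3 - <<'E'
from lev import *; from go import rel
for k,p in profs(2,("side","top")).items(): print(k,meas(p))
o=telemetry.get_obs();print(o['clock'],o['tool_pos'],o['orientation'],o['joint_pos'],o['opening'])
E
```

```text
('side', 'left') (1.31, 14.2, (-22.5, 24.5))
('side', 'right') (-0.78, 14.5, (-23.0, 22.0))Traceback (most recent call last):
  File "<stdin>", line 2, in <module>
  File "lev.py", line 28, in meas
    return round(float(bub),2),round(float(f(b-1)-f(a)),1),(float(S[m[0]]),float(S[m[-1]]))
                                                                    ~^^^
IndexError: index 0 is out of bounds for axis 0 with size 0
```

Emit:
{"fn": "carry_out", "kwargs": {
  "rows": [
    [-0.04,-0.027,0,0,0,-0.15],
    [-0.08,-0.054,0,0,0,-0.33],
    [-0.121,-0.082,0,0,0,-0.5],
    [-0.121,-0.082,0,0,0,-0.68],
    [-0.121,-0.082,0,0,0,-0.845],
    [-0.121,-0.082,0,0,0,-0.845],
    [-0.121,-0.082,0,0,0,-0.845],
    [-0.121,-0.082,0,0,0,-0.845]
  ],
  "grip": -1
}}

```text
clock: 16.23
tool_pos: [0.5098, -0.0193, 0.3118]
orientation: [180.0, 0.0, -0.1]
force: [-0.4, 0.5, 0.3]
opening: 0.0005
gripper_force: 0.0
```

```bash
python3 - <<'E'
from lev import *
o=telemetry.get_obs();print(o['clock'],o['tool_pos'],o['orientation'],o['force'],o['opening'])
s=np.mean([snap("side").astype(float) for _ in range(3)],0).astype(np.uint8); cv2.imwrite("pics/s10.png",s)
for n in("left","right"): print(n,meas(prof("side",n,s)))
x0,x1,y0,y1=220,285,105,165
h=cv2.cvtColor(s,cv2.COLOR_BGR2HSV)
for i in range(y0,y1): print(i,''.join('R' if (s[i,j,2]>1.8*s[i,j,1] and s[i,j,2]>60) else '0123456789ABCDEFG'[int(s[i,j].mean()//16)] for j in range(x0,x1)))
for z in (0,.03,.04,.05): print(z,np.round(w2px("side",o['tool_pos']+[0,0,z]),1))
E
```

```text
16.225 [ 0.50975229 -0.01933279  0.31177646] [ 1.79993991e+02  1.62129116e-02 -1.02268708e-01] [-0.43225366  0.51662671  0.31997585] 0.0005198383593005168
left (1.33, 14.2, (-22.5, 24.5))
right (-0.78, 14.5, (-23.5, 21.5))
105 64210000000000000000121101000000000000010001479999999999999999999
106 65310000000000000000122100000111111123344444689999999999999999999
107 65311111122221111111222100112222222356777777889999999998888888888
108 65433333455553233333332100123333333468888888888888888877777777777
109 66555555678875434444433100234444444467777777766666666655555555555
110 66666666788875444444443100134444444445555555544444444444444444444
111 55555555566665444444443100134444444444444444444444444444444444444
112 44444444444444444444443100134444444444444444444444444444444444444
113 44444444444444444444443200123444444444444444444444444444444444444
114 44444444444444444444443200023444444444444444444443344333333333333
115 44444444444444444444443200023444443333333333333333333333222222222
116 44444444333333333444443210023444443322222222222222222222222222222
117 333333333333333334444432100234444
[... 2695 characters left out ...]
6 66666665322222222222222RRR44555543R222222222222222222222222222222
157 66666665322222222222222223455555432222222222222222222233333333333
158 66666665432222222222222223455555432333333333334444444445455666666
159 66666666532222222232222223455555544444555566666665566777677777777
160 66666666533333333344333333455555555666667777777776677888888887777
161 55555555444444444444433444455555556777767777887777777888888777777
162 44444544445555555544433444555555556778766677877767777788887777777
163 44445554445554455544433444455666555677766667777767777778887777776
164 44455555444444445444444444566777755567766776666666777677877777666
0 [247.3 132.3]
0.03 [246.2 121.3]
0.04 [245.9 117.4]
0.05 [245.5 113.4]
```

The settled map shows the shut fingertips 35 mm above the reported TCP, so contact with the pad is expected at a reported z of about 0.229. The pad is centred under the fingers.

Emit:
{"fn": "carry_out", "kwargs": {
  "rows": [
    [0,0,0.04,0,0,0],
    [0,0,0.067,0,0,0],
    [0,0,0.067,0,0,0],
    [0,0,0.067,0,0,0],
    [0,0,0.067,0,0,0]
  ]
}}

```text
clock: 17.0
tool_pos: [0.5106, -0.019, 0.2464]
orientation: [-180.0, -0.1, 0.0]
force: [-0.0, -0.1, 0.1]
opening: 0.0005
gripper_force: 0.0
```

Emit:
{"fn": "carry_out", "kwargs": {
  "rows": [
    [0,0,0.004,0,0,0],
    [0,0,0.008,0,0,0],
    [0,0,0.012,0,0,0],
    [0,0,0.012,0,0,0],
    [0,0,0.012,0,0,0]
  ]
}}

```text
clock: 17.62
tool_pos: [0.5097, -0.0191, 0.233]
orientation: [180.0, 0.0, 0.0]
force: [-0.1, -0.4, -0.6]
opening: -0.0
gripper_force: 0.0
```

Emit:
{"fn": "carry_out", "kwargs": {
  "rows": [
    [0,0,0.003,0,0,0],
    [0,0,0.006,0,0,0],
    [0,0,0.006,0,0,0],
    [0,0,0.006,0,0,0]
  ]
}}

```text
clock: 18.12
tool_pos: [0.5097, -0.0192, 0.227]
orientation: [180.0, 0.0, 0.0]
force: [-1.2, -0.2, 1.5]
opening: 0.0004
gripper_force: 0.9
```

Emit:
{"fn": "carry_out", "kwargs": {
  "rows": [
    [0,0,0.003,0,0,0],
    [0,0,0.006,0,0,0],
    [0,0,0.008,0,0,0],
    [0,0,0.008,0,0,0],
    [0,0,0.008,0,0,0]
  ]
}}

```text
clock: 18.75
tool_pos: [0.5098, -0.0192, 0.2191]
orientation: [180.0, -0.0, 0.0]
force: [-1.5, 0.6, 2.9]
opening: 0.0001
gripper_force: 1.9
```

Emit:
{"fn": "carry_out", "kwargs": {
  "rows": [
    [0,0,0.002,0,0,0],
    [0,0,0.004,0,0,0],
    [0,0,0.004,0,0,0],
    [0,0,0.004,0,0,0]
  ]
}}

```text
clock: 19.25
tool_pos: [0.51, -0.0193, 0.2165]
orientation: [180.0, -0.1, 0.1]
force: [-7.2, 1.2, 14.7]
opening: 0.0008
gripper_force: 7.4
```

```bash
python3 - <<'E'
from lev import *
for _ in range(4):
    s=snap("side"); o=telemetry.get_obs();print(o['clock'],o['tool_pos'].round(4),o['force'].round(2),o['gripper_force'])
b=cv2.imread("pics/s10.png")
for n,i in(("before",b),("now",s)):
    m=(i[...,2]>1.8*i[...,1].astype(float))&(i[...,2]>60); m[:130]=m[170:]=0; m[:,:235]=m[:,265:]=0
    v,u=np.nonzero(m); print(n,len(v),u.min(),u.max(),v.min(),v.max())
for n in("left","right"): print(n,meas(prof("side",n,s)))
E
```

```text
19.3 [ 0.51   -0.0193  0.2165] [-6.49  1.36 14.45] 7.411588554969057
19.35 [ 0.51   -0.0192  0.2165] [-6.8   1.44 14.64] 7.407616646960378
19.4 [ 0.51   -0.0192  0.2165] [-7.41  0.81 14.53] 7.405588731053285
19.45 [ 0.51   -0.0192  0.2165] [-6.91  1.61 14.35] 7.404589697252959
before 210 242 256 142 156
now 41 243 256 156 160
left (1.34, 14.2, (-22.5, 24.5))
right (-0.7, 14.7, (-23.5, 21.0))
```

```bash
python3 - <<'E'
from lev import *
s=np.mean([snap("side").astype(float) for _ in range(3)],0); cv2.imwrite("pics/s11.png",s.astype(np.uint8))
b=cv2.imread("pics/s10.png").astype(float)
for c0_,c1_ in((243,246),(252,255)):
    for n,i in(("before",b),("now",s)):
        r=(i[...,2]-i[...,1])[140:170,c0_:c1_+1].mean(1); k=len(r)-1
        pk=np.max(r); j=max(t for t in range(len(r)) if r[t]>.5*pk); print(c0_,n,round(140+j+(r[j]-.5*pk)/(r[j]-r[j+1]),2),r[10:].astype(int).tolist())
T=P(pose,(0,0,0))
for a in(0,.08,.13,.18):
    R=lambda d,h=0:(23-d*np.cos(a)-h*np.sin(a),10,264-d*np.sin(a)+h*np.cos(a)); print(a,np.round(w2px("side",P(pose,R(69))),2),np.round(w2px("side",P(pose,R(69,-8))),2))
d=np.abs(s-b).mean(2); v,u=np.nonzero((d>25)); m=(v>165); print(sorted(set(zip((u[m]//8*8).tolist(),(v[m]//8*8).tolist()))))
E
```

```text
243 before 155.76 [88, 88, 90, 91, 85, 68, 38, 12, 1, 1, 1, 3, 3, 3, 3, 3, 3, 4, 3, 3]
243 now 160.0 [4, 3, 3, 4, 4, 6, 17, 51, 75, 69, 38, 11, 4, 2, 4, 3, 3, 3, 3, 4]
252 before 155.49 [81, 83, 86, 88, 82, 59, 27, 6, 0, 2, 3, 3, 3, 3, 3, 3, 3, 2, 3, 2]
252 now 159.51 [4, 3, 3, 3, 4, 7, 32, 69, 79, 56, 23, 6, 3, 2, 2, 2, 3, 2, 1, 1]
0 [254.28 154.81] [254.49 157.32]
0.08 [254.43 156.63] [254.63 159.36]
0.13 [254.51 157.85] [254.72 160.71]
0.18 [254.6  159.12] [254.81 162.1 ]
[(152, 216), (152, 224), (160, 208), (160, 216), (160, 224), (160, 232), (168, 200), (168, 208), (168, 216), (168, 224), (168, 232), (176, 200), (176, 232), (184, 200), (192, 200), (200, 192), (200, 200), (208, 160), (208, 168), (208, 184), (208, 192), (208, 224), (216, 160), (216, 168), (216, 184), (216, 192), (216, 224), (224, 168), (224, 176), (224, 184), (240, 160), (240, 168), (248, 160), (248, 168), (256, 160), (256, 168), (264, 160), (264, 168), (272, 168), (272, 176), (272, 200), (280, 168), (280, 176), (280, 184), (288, 176), (288, 184)]
```

The lever is on its stop: the pad has dropped about 4.15 px against 4.3 px for full travel, and the force jumped to about 15 N. Both bubbles are still centred. I'll hold briefly, then hand in.

Emit:
{"fn": "carry_out", "kwargs": {
  "rows": [
    [0,0,-0.0003,0,0,0],
    [0,0,-0.0003,0,0,0],
    [0,0,-0.0003,0,0,0],
    [0,0,-0.0003,0,0,0],
    [0,0,-0.0003,0,0,0],
    [0,0,-0.0003,0,0,0],
    [0,0,-0.0003,0,0,0],
    [0,0,-0.0003,0,0,0]
  ]
}}

```text
clock: 20.6
tool_pos: [0.51, -0.0192, 0.2166]
orientation: [180.0, -0.1, 0.1]
force: [-5.8, 1.0, 14.1]
opening: 0.001
gripper_force: 6.7
```

```bash
python3 - <<'E'
from h import *
o=telemetry.get_obs(); print(o['clock'],o['tool_pos'],o['force'])
print(workorder.close_job())
E
```

```text
20.6 [ 0.51003069 -0.01923512  0.21657301] [-5.82500014  1.03875067 14.08617456]
the job is handed in; nothing more can be done
None
```

I handed the job in at 20.6 s with both bubbles within about 0.5 mm of mid-tube and the release lever held on its stop at about 15 N; I did not see the plunger drop directly, and no verdict came back.

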